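# Ready the adapter and hold the curing box open

### The arm

A 6-joint arm with a two-finger parallel gripper is mounted at the origin on the work surface. World frame = base frame: x ahead of the robot, y to its left, z up, the work surface at z = 0. Lengths are in mm, angles in rad, forces in N, time in s.
With the tool pointing down it reaches from about 300 to 825 mm from the base axis. Payload 5.4 kg.
Tool frame: the origin (TCP) lies between the finger pads; the fingertips stand 8 mm ahead of it and the grasp point (between the pads) lies 11 mm behind it; z points along the fingers, y is the direction in which the jaws open and shut (so a half turn about z gives the same grasp; the last joint's range is limited). The gripper opens to 92 mm and grips with 3 to 60 N. Pads are 20 mm wide; open, the fingers measure 128 mm over their backs; the gripper's body (75 mm by 189 mm) begins 69 mm behind the grasp point.
Start: joints at [1.121, 0.158, 1.597, -0, 1.386, -0.21], TCP at [136.578, 558.527, 222.601] pointing down, gripper open.
Joint ranges: [-2.91, 2.91], [-0.94, 2.29], [0.18, 2.7], [-1.29, 4.43], [0.17, 2.64], [-3, 3]. Speed limits (rad/s): [2.57, 2.57, 3.14, 3.14, 3.14, 3.14].

### API

Orientations are given as [roll, pitch, yaw] about the fixed x, y, z axes, in that order (R = Rz(yaw) Ry(pitch) Rx(roll)).
In Python, from bench import manip gives the robot as it stands.
- The arm moves only by the shell command python3 -m pendant 'ROWS' [FORCE]. ROWS is JSON, a list of rows, each a list of 3 entries, a list of its own where there are three numbers: the shift along the tool's x, y, z in units of 0.04 m (1.0 is 0.04 m), then the turn about the tool's z in units of 0.15 rad (1.0 is 0.15 rad), then the opening, from -1 (shut) to 1 (fully open). A call has 1 to 20 rows; each row shifts and turns the commanded pose from where the row before left it, along the tool's axes as they then stand; what a row does not reach is not made up. A row lasts 1/8 s, in which the tool goes at most 62.5 mm and 10.7 degrees, less where a joint would pass 70% of its speed; a pose out of reach is approached as far as the arm can. A call with a number of a shift or a turn outside -1 to 1 is refused whole. A call with a gripper value outside its range is refused whole. The fingers move at their own pace and stop on an object; FORCE is the grip in N (left out, the last holds). Time passes only in rows, so rows that do not move let the fingers close. It gives the time, the measured TCP pose, the force and the opening at its end, in the units of the state.
- manip.sense(): the state, without advancing time (a new reading comes with each control period).
- manip.grab_frame(name): name is "scene" or "top" or "wrist"; returns a dict with "color" (384x512x3 uint8, red, green, blue), "mtx" (3x3 intrinsics, pixels), "rvec" (rotation vector, rad) and "tvec" (3), from world to camera coordinates, as OpenCV has them. Camera axes: x right, y down, z forward; pixel columns grow to the right and rows downward; lengths in mm; the calibration is good to about 2 mm. A picture is of the moment at which its call begins. There is no depth.
- manip.job_done(): hands the job in, once; it reports no verdict.
The state is a dict: "t": time; "joints": joint angles; "qvel": joint speeds; "tau": joint torques, N m; "eef_pos": TCP position; "tcp_rot": TCP orientation; "force": force on the tool from outside, world axes, zero at the start; "moment": the same for the moment, N m; "opening": opening from 0.0 (shut) to 1.0 (fully open).
Only numpy, scipy, OpenCV 4.12 (cv2) and the standard library are available. Lean on these libraries where they do the work, as an engineer would, in place of code of your own. Each camera call takes 0.05 s, during which the arm holds its last target.

### The job

Take the blue square adapter out of the crate of mixed fittings and stand it, post up, in the green tray. Then lift the curing box's lid, which has a bar handle, and finish with the fingers still holding it open at 45 degrees (give or take 5), steady, in line with the box's yellow angle arm, so that a colleague can load the box. Leave the other fittings and washers in the crate and do not disturb the hammer, the prosthetic foot or the bundle of splints.

Things in the scene. Friction and masses are not known exactly. Their poses are not given: they have to be found in the camera images.
- adapter: the part to take: blue square plate 42 x 42 x 12 mm with a bare aluminium square post 18 x 18 mm, 34 mm tall, on its centre (46 mm tall in all, 80 to 170 g). It stands post up, loose, in one of six places in the crate. Origin: centre of the underside; x and y along the sides of both plate and post, z up along the post
- crate: fixed brown open crate, outside 190 (x) x 265 (y) x 45 mm high, walls and floor 5 mm. Origin: centre of the underside
- tray: fixed green square tray, outside 108 x 108 x 14 mm high, walls and floor 4 mm. Origin: centre of the underside
- curing_box: fixed grey open box, 200 (x) x 220 (y) x 100 mm high, blue lid on top. Origin: centre of the underside; its x points from the handle side (front) to the hinge side. On its -y side a fixed yellow arm rises from the hinge towards the front at 45 degrees, 160 mm long: lid and arm are parallel at the wanted angle
- lid (a joint): opening angle of the lid in rad: 0 shut, grows as the handle goes up, wanted 0.785 (45 degrees), stop at 1.9. No spring and hardly any friction: its weight (0.4 to 0.85 kg) drops it shut when let go
- lid_handle (a point): middle of the lid's handle: a free round steel bar, 12 mm thick and 110 mm long, along the box's y. It lies 50 mm ahead of the lid's front edge, on two side stems of 10 mm at its ends (110 mm apart), with open space below and behind it; about 106 mm above the table when shut. A bar held lightly can turn between the fingers
- lid_hinge (a point): middle of the lid's hinge line, 250 mm from the handle's middle at the same height when shut; the hinge line runs along the box's y. The lid is 10 mm thick
- round_adapter: other fitting in the crate: dark round disc 42 mm across, 10 mm thick, with a round steel post 20 mm across, 38 mm tall in all. Origin: centre of the underside
- tube_piece: other fitting in the crate: upright aluminium tube, 34 mm across, 42 mm tall. Origin: centre of the underside
- clamp_ring: other fitting in the crate: dark steel ring 44 mm across, 18 mm tall. Origin: centre of the underside
- brass_bush: other fitting in the crate: brass disc 34 mm across, 24 mm tall. Origin: centre of the underside
- stop_block: other fitting in the crate: red block 40 x 30 x 22 mm. Origin: centre of the underside
- washer0: one of four loose steel washers lying flat between the fittings in the crate, 21 mm across, 5 mm thick; it stays in the crate
- washer1: one of four loose steel washers lying flat between the fittings in the crate, 21 mm across, 5 mm thick; it stays in the crate
- washer2: one of four loose steel washers lying flat between the fittings in the crate, 21 mm across, 5 mm thick; it stays in the crate
- washer3: one of four loose steel washers lying flat between the fittings in the crate, 21 mm across, 5 mm thick; it stays in the crate
- hammer: bystander: loose hammer lying beyond the crate. Leave it
- foot: bystander: loose skin-coloured prosthetic foot, 200 mm long, 120 mm tall, beyond the tray. Origin: centre of the underside. Leave it
- splints: bystander: loose white bundle of splints, 50 x 130 x 28 mm, between robot and tray. Origin: centre of the underside. Leave it
Not all that is in view belongs to the job. Of the things that look like the adapter, the smaller one is meant.

How it is judged (in metres and radians):
On the way, in this order (a step that is already met when the one before it is completed fails the run):
1. the adapter stands post up in the green tray, released and at rest (x of adapter in the frame of tray between -0.045 and 0.045 m and y of adapter in the frame of tray between -0.045 and 0.045 m and z of adapter in the frame of tray below 0.012 m and angle between adapter's own z axis and vertical below 0.15 rad and linear speed of adapter below 0.03 m/s and contact force between adapter and the fingers below 0.1 N), for 0.3 s.
2. the lid is held by the fingers at 40 to 50 degrees (value of joint lid between 0.685 and 0.885 rad and velocity of joint lid between -0.06 and 0.06 rad/s and contact force between lid and the fingers above 0.5 N), for 0.3 s.
At the end, for the whole second after the job is handed in: Fingers hold the lid (over 0.5 N) at 0.685 to 0.885 rad, slower than 0.06 rad/s; the adapter stands on the tray's floor, within 45 mm of its centre along each side, tilted under 0.15 rad, at rest, untouched; the other fittings and washers are in the crate (all of step 1 and all of step 2 and x of round_adapter in the frame of crate between -0.095 and 0.095 m and y of round_adapter in the frame of crate between -0.1325 and 0.1325 m and z of each of round_adapter, tube_piece, clamp_ring, brass_bush, stop_block, washer0, washer1, washer2, washer3 in the frame of crate below 0.045 m and x of tube_piece in the frame of crate between -0.095 and 0.095 m and y of tube_piece in the frame of crate between -0.1325 and 0.1325 m and x of clamp_ring in the frame of crate between -0.095 and 0.095 m and y of clamp_ring in the frame of crate between -0.1325 and 0.1325 m and x of brass_bush in the frame of crate between -0.095 and 0.095 m and y of brass_bush in the frame of crate between -0.1325 and 0.1325 m and x of stop_block in the frame of crate between -0.095 and 0.095 m and y of stop_block in the frame of crate between -0.1325 and 0.1325 m and x of washer0 in the frame of crate between -0.095 and 0.095 m and y of washer0 in the frame of crate between -0.1325 and 0.1325 m and x of washer1 in the frame of crate between -0.095 and 0.095 m and y of washer1 in the frame of crate between -0.1325 and 0.1325 m and x of washer2 in the frame of crate between -0.095 and 0.095 m and y of washer2 in the frame of crate between -0.1325 and 0.1325 m and x of washer3 in the frame of crate between -0.095 and 0.095 m and y of washer3 in the frame of crate between -0.1325 and 0.1325 m); the arm keeps its last pose, push and grip.
It fails at once if the hammer is shifted by more than 30 mm (distance of hammer from where it was at the start of the episode above 0.03 m).
It fails at once if the foot is shifted by more than 30 mm (distance of foot from where it was at the start of the episode above 0.03 m).
It fails at once if the splints is shifted by more than 30 mm (distance of splints from where it was at the start of the episode above 0.03 m).
It also fails if it takes over 58 s, if anything falls off the work surface, if the arm or the gripper's body presses on something with over 40 N, if the wrist force passes 120 N, or if a joint passes its speed limit or range.

## Working session

There is one attempt and no reset: what is moved stays moved. The work goes in short steps, Python scripts to look and compute and a shell command to move; the robot and the scene stay as the last step left them, time stands still between calls to the robot, and variables do not carry over. Pictures are saved under pics/ and viewed, and the job is handed in when it is done.

```bash
ls; mkdir -p pics; python3 - <<'E'
from bench import manip
import cv2
print(manip.sense())
for n in ("scene","top","wrist"):
    f=manip.grab_frame(n); cv2.imwrite(f"pics/a_{n}.png",f["color"][:,:,::-1]); print(n,f["mtx"].tolist(),f["rvec"],f["tvec"])
E
```

```text
pics
{'t': 0.0, 'joints': array([ 1.12092028e+00,  1.59012033e-01,  1.59821332e+00,  1.69196757e-06,
        1.38621570e+00, -2.10099768e-01]), 'qvel': array([ 0.00021111, -0.00219574, -0.00142749, -0.00013005, -0.00065118,
       -0.00024325]), 'tau': array([ 1.90476610e-03, -3.85561967e+01, -3.22116101e+01,  7.04111438e-02,
        3.76802066e-02, -1.07816097e-04]), 'eef_pos': array([136.30329378, 557.98456891, 221.64918809]), 'tcp_rot': array([-3.13978525e+00, -3.87123386e-04,  2.90181571e+00]), 'force': array([-0.47722085, -0.69258549, -0.62591985]), 'moment': array([-0.01468388, -0.01880503, -0.01563235]), 'opening': 1.0013385493652776}
scene [[425.26087490291917, 0.0, 260.4552869321479], [0.0, 425.26087490291917, 186.64470424970656], [0.0, 0.0, 1.0]] [ 0.67031466  2.52770674 -1.23732534] [ 452.26355515 -103.6388565  1440.6155775 ]
top [[393.6207881611964, 0.0, 257.5578640612156], [0.0, 393.6207881611964, 191.72509799836928], [0.0, 0.0, 1.0]] [ 2.11339999 -2.13000502  0.19367739] [  59.59418072  541.94577827 1078.42962876]
wrist [[317.8504571070171, 0.0, 257.70658474384726], [0.0, 317.8504571070171, 191.32665395184472], [0.0, 0.0, 1.0]] [-2.31014691 -1.81069194 -0.22703574] [-574.6388892   -27.21715419  390.1632493 ]
```

View pics/a_scene.png

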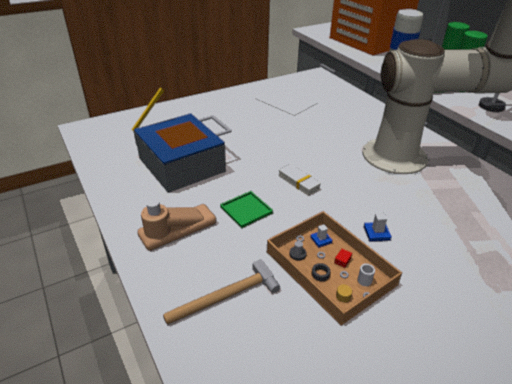

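View pics/a_top.png

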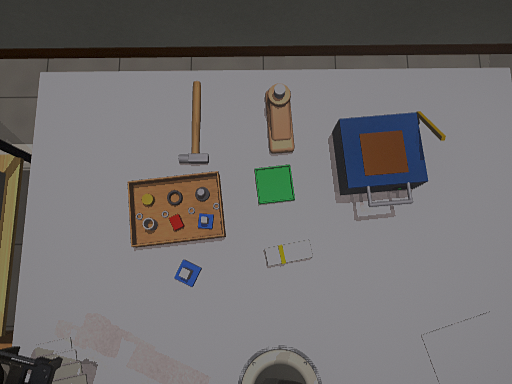

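View pics/a_wrist.png

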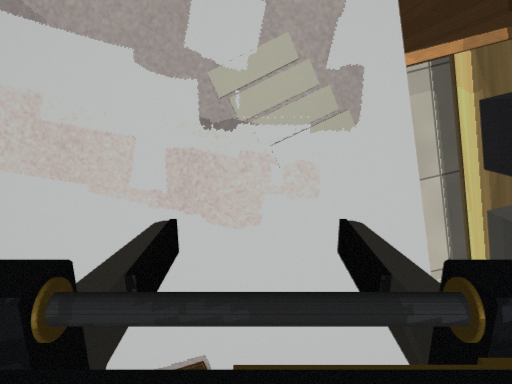

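The top view shows the crate's small blue adapter at about (206,221), and a larger blue lookalike outside the crate at (188,273). The round adapter is at (203,194), the tube at (149,225), the tray at (275,185), and the box with its handle bar at about (390,202). I choose the one at (206,221). Next I check it in a close crop and measure.

```bash
cat > h.py <<'E'
import numpy as np, cv2
from bench import manip
def cam(f):
    R=cv2.Rodrigues(np.array(f["rvec"]))[0]; return f["mtx"],R,np.array(f["tvec"]).ravel()
def ray(f,p):
    K,R,t=cam(f); d=R.T@np.linalg.inv(K)@np.array([p[0],p[1],1.]); return -R.T@t,d
def onz(f,p,z):
    c,d=ray(f,p); return c+d*(z-c[2])/d[2]
def proj(f,P):
    return cv2.projectPoints(np.array(P,float).reshape(-1,1,3),np.array(f["rvec"]),np.array(f["tvec"]),np.array(f["mtx"]),None)[0].reshape(-1,2)
def tri(f1,p1,f2,p2):
    A=[];b=[]
    for f,p in((f1,p1),(f2,p2)):
        c,d=ray(f,p); d=d/np.linalg.norm(d); M=np.eye(3)-np.outer(d,d); A.append(M);b.append(M@c)
    return np.linalg.lstsq(np.vstack(A),np.hstack(b),rcond=None)[0]
def blobs(mask,mn=20):
    out=[]
    for c in cv2.findContours(mask.astype(np.uint8),cv2.RETR_EXTERNAL,cv2.CHAIN_APPROX_NONE)[0]:
        if cv2.contourArea(c)>=mn: out.append((cv2.contourArea(c),cv2.minAreaRect(c)))
    return out
E
python3 - <<'E'
from h import *
import pickle
F={n:manip.grab_frame(n) for n in("scene","top")}
pickle.dump(F,open("F.pkl","wb"))
t=F["top"]["color"]
a=cv2.resize(t[168:252,120:235],None,fx=5,fy=5,interpolation=cv2.INTER_CUBIC)
cv2.imwrite("pics/b1.png",a[:,:,::-1])
a=cv2.resize(t[100:225,320:460],None,fx=5,fy=5,interpolation=cv2.INTER_CUBIC)
cv2.imwrite("pics/b2.png",a[:,:,::-1])
s=F["scene"]["color"]
a=cv2.resize(s[80:190,120:260],None,fx=5,fy=5,interpolation=cv2.INTER_CUBIC)
cv2.imwrite("pics/b3.png",a[:,:,::-1])
a=cv2.resize(s[205:320,260:400],None,fx=5,fy=5,interpolation=cv2.INTER_CUBIC)
cv2.imwrite("pics/b4.png",a[:,:,::-1])
for n in F:
    c=F[n]["color"].astype(int); R,G,B=c[...,0],c[...,1],c[...,2]
    print(n,"blue");[print(b) for b in blobs((B>100)&(B>1.8*R)&(B>1.5*G),10)]
    print("green");[print(b) for b in blobs((G>80)&(G>1.8*R)&(G>1.8*B),50)]
E
```

```text
scene blue
(89.0, ((321.0, 237.5), (12.729928016662598, 17.770639419555664), 70.01689147949219))
(169.5, ((377.5, 230.5), (15.0, 25.0), 90.0))
(2210.5, ((179.24273681640625, 136.88433837890625), (38.62976837158203, 81.68409729003906), 74.64986419677734))
green
(813.5, ((245.9260711669922, 207.84475708007812), (27.5157527923584, 43.42329025268555), 64.53665161132812))
(108.5, ((475.5, 34.5), (7.0, 21.0), 90.0))
(92.0, ((458.0, 25.0), (6.0, 20.0), 90.0))
top blue
(378.5, ((187.1999969482422, 272.60003662109375), (19.677396774291992, 20.57182502746582), 26.56505012512207))
(169.0, ((205.067626953125, 220.6205596923828), (14.035460472106934, 13.805370330810547), 4.398705005645752))
(346.5, ((374.17681884765625, 168.3373565673828), (32.872283935546875, 57.013790130615234), 84.95755004882812))
(551.0, ((400.3012390136719, 132.42742919921875), (64.21745300292969, 48.71946716308594), 37.79393768310547))
green
(1066.5, ((274.1769714355469, 183.9154052734375), (34.35761642456055, 35.84603500366211), 82.87498474121094))
```

View pics/b1.png

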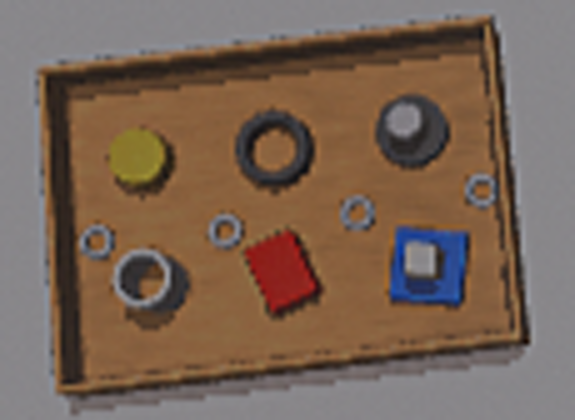

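View pics/b2.png

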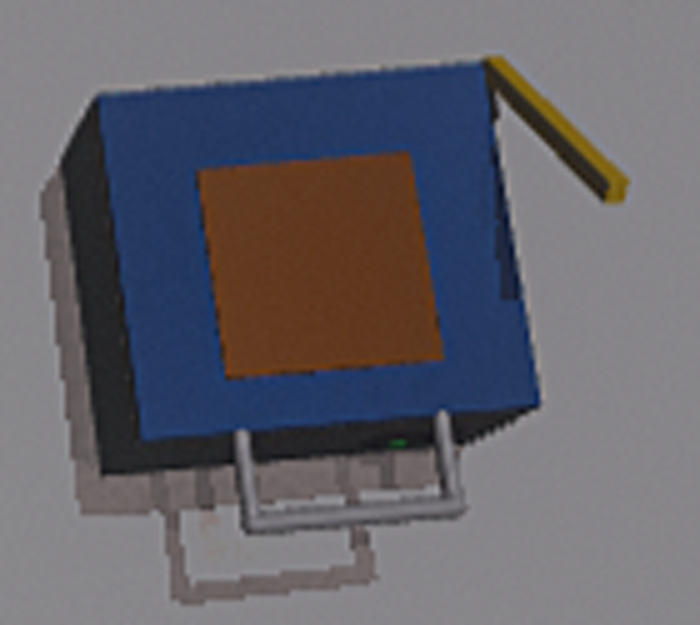

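View pics/b3.png

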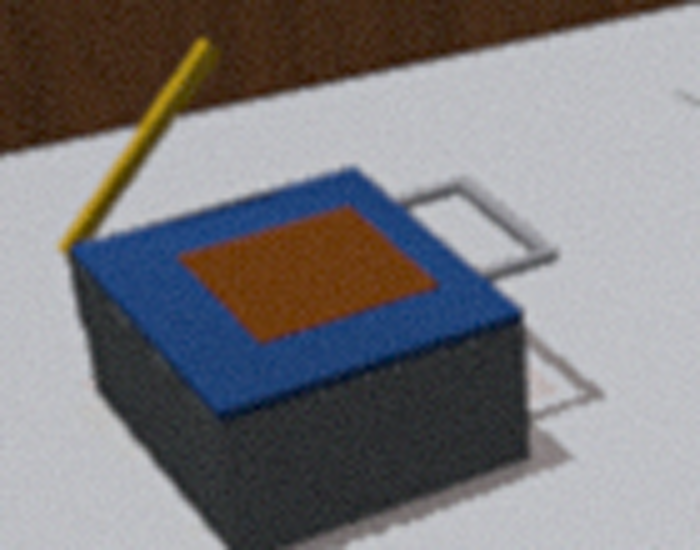

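View pics/b4.png

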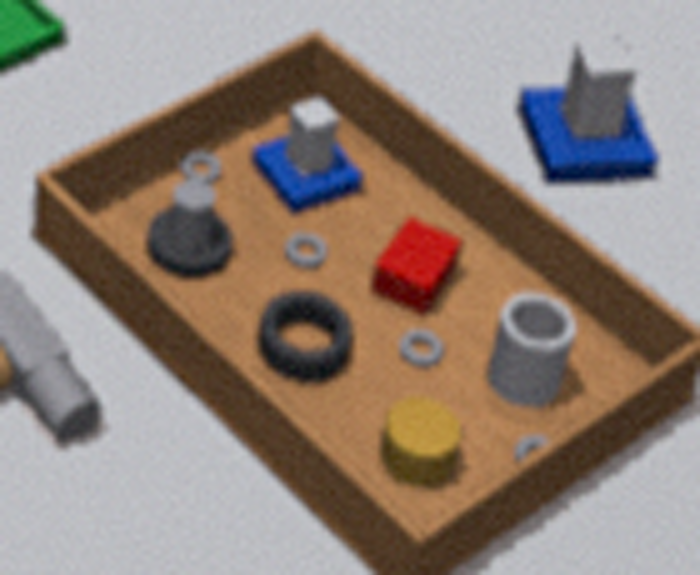

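The crops show a blue square plate with a bare square post at b1 (429,266). The lookalike outside the crate is larger and has a notched post. The handle bar runs from (253,523) to (456,507) in b2. Next: positions.

```bash
python3 - <<'E'
from h import *
import pickle
F=pickle.load(open("F.pkl","rb")); T=F["top"];S=F["scene"]
np.set_printoptions(precision=1,suppress=True)
o=lambda p,ox,oy:((p[0]+.5)/5-.5+ox,(p[1]+.5)/5-.5+oy)
b1=lambda *p:o(p,120,168); b2=lambda *p:o(p,320,100); b3=lambda *p:o(p,120,80); b4=lambda *p:o(p,260,205)
print("plate corners")
for p in [(397,227),(467,232),(463,305),(390,300)]: print(onz(T,b1(*p),17))
print("plate blob",onz(T,(205.07,220.6),17))
print("post top",onz(T,b1(421,259),51), onz(S,b4(315,112),51), tri(T,b1(421,259),S,b4(315,112)))
print("crate corners")
for p in [(40,70),(490,18),(528,342),(60,392)]: print(onz(T,b1(*p),45))
print("tray",onz(T,(274.18,183.9),10),onz(S,(245.9,207.8),10))
g=[c for c in blobs((T["color"][...,1]>80)&(T["color"][...,1]>1.8*T["color"][...,0].astype(int)),50)]
for c in g:
  print([onz(T,q,14) for q in cv2.boxPoints(c[1])])
print("bar L/R",tri(T,b2(253,523),S,b3(553,254)),tri(T,b2(456,507),S,b3(462,184)))
A=onz(T,b2(253,522),106);B=onz(T,b2(456,507),106);print(A,B,np.linalg.norm(A-B),onz(S,b3(553,254),106),onz(S,b3(462,184),106))
print("lid back corners",onz(T,b2(98,95),110),onz(T,b2(487,62),110),"front",onz(T,b2(141,440),110),onz(T,b2(540,405),110))
print("splints",onz(T,(289,253),28),"foot",onz(T,(282,120),40),"hammer head",onz(T,(193,158),20))
for y,x,r in []: pass
E
```

```text
plate corners
[486.8 227.4  17. ]
[483.5 186.4  17. ]
[440.8 188.1  17. ]
[444.  230.6  17. ]
plate blob [464.3 209.3  17. ]
post top [463.8 208.2  51. ] [463.1 207.1  51. ] [463.8 208.   52.1]
crate corners
[576.5 432.4  45. ]
[605.3 171.4  45. ]
[417.  147.7  45. ]
[390.9 411.1  45. ]
tray [573.4   5.7  10. ] [574.2   4.8  10. ]
[array([619.9,  65.4,  14. ]), array([632.8, -42.2,  14. ]), array([527.4, -52.6,  14. ]), array([514.9,  53.3,  14. ])]
bar L/R [ 493.6 -247.7  109.1] [ 502.8 -359.2  107.7]
[ 495.6 -249.4  106. ] [ 503.  -359.7  106. ] 110.54730776324675 [ 490.4 -251.2  106. ] [ 501.7 -362.2  106. ]
lid back corners [ 738.5 -175.9  110. ] [ 756.1 -395.8  110. ] front [ 540.6 -190.2  110. ] [ 558.2 -408.3  110. ]
splints [368.7 -32.7  28. ] foot [762.7 -19.5  40. ] hammer head [652.7 248.3  20. ]
```

```bash
python3 -m pendant '[[[0,0,0],1,0],[[0,0,0],1,0],[[0,0,0],1,0],[[0,0,0],1,0],[[0,0,0],1,0],[[0,0,0],1,0],[[0,0,0],1,0],[[0,0,0],1,0],[[0,0,0],1,0],[[0,0,0],0.35,0],[[0,0,0],0,0]]'
cat > d.py <<'E'
import sys
from h import *
from scipy.spatial.transform import Rotation as Ro
s=manip.sense(); g=np.array([float(v) for v in sys.argv[1:4]])
R=Ro.from_euler("xyz",s["tcp_rot"]).as_matrix()
print("t",s["t"],"pos",s["eef_pos"].round(1),"rpy",s["tcp_rot"].round(3),"F",s["force"].round(1),"op",round(float(s["opening"]),3))
print("units",(R.T@(g-s["eef_pos"])/40).round(3))
if len(sys.argv)>4: print("turn units",((s["tcp_rot"][2]-float(sys.argv[4])+np.pi)%(2*np.pi)-np.pi)/0.15)
E
python3 d.py 464 208 120 1.5
```

```text
t: 1.62
eef_pos: [136.5, 558.4, 222.4]
tcp_rot: [-3.141, 0.0, 1.5]
force: [-0.4, 0.0, 0.5]
opening: 0.498
t 1.625 pos [136.5 558.4 222.4] rpy [-3.141  0.     1.5  ] F [-0.4  0.   0.5] op 0.498
units [-8.158  8.787  2.562]
turn units -0.0004971521268052708
```

```bash
python3 -m pendant '[[[-0.68,0.73,0.1],0,0],[[-0.68,0.73,0.1],0,0],[[-0.68,0.73,0.1],0,0],[[-0.68,0.73,0.1],0,0],[[-0.68,0.73,0.1],0,0],[[-0.68,0.73,0.1],0,0],[[-0.68,0.73,0.1],0,0],[[-0.68,0.73,0.1],0,0],[[-0.68,0.73,0.1],0,0],[[-0.68,0.73,0.1],0,0],[[-0.68,0.73,0.1],0,0],[[-0.68,0.73,0.1],0,0],[[0,0,0.2],0,0],[[0,0,0],0,0],[[0,0,0],0,0]]'
python3 d.py 464 208 120 1.5; python3 - <<'E'
from h import *
import pickle
f=manip.grab_frame("wrist");pickle.dump(f,open("W.pkl","wb")); cv2.imwrite("pics/c.png",f["color"][:,:,::-1]); print(proj(f,[[463.7,208,51],[463.7,208,17]]))
E
```

```text
t: 3.5
eef_pos: [462.1, 208.7, 166.6]
tcp_rot: [-3.141, -0.0, 1.501]
force: [-0.1, 1.3, -0.4]
opening: 0.501
t 3.5 pos [462.1 208.7 166.6] rpy [-3.141 -0.     1.501] F [-0.1  1.3 -0.4] op 0.501
units [-0.015  0.049  1.166]
turn units 0.006346035427012472
[[259.48382371 190.7826449 ]
 [259.32282367 182.46309962]]
```

View pics/c.png

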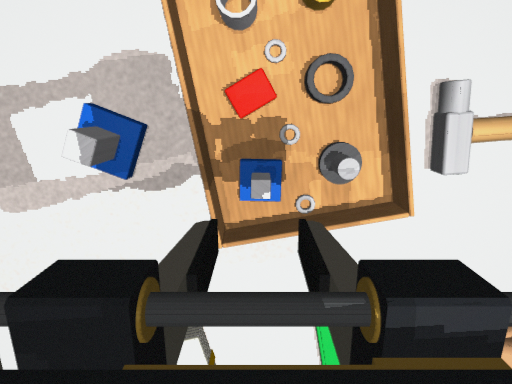

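```bash
python3 - <<'E'
from h import *
import pickle
f=pickle.load(open("W.pkl","rb")); c=f["color"][150:220,220:300]
cv2.imwrite("pics/c2.png",cv2.resize(c,None,fx=7,fy=7,interpolation=cv2.INTER_CUBIC)[:,:,::-1])
h=0
q=proj(f,[[463.7,208,51]])[0]
for dp in [(261,191),(261,190),(262,191)]: print(onz(f,dp,51))
C=f["color"].astype(int)[140:230,200:320]; m=(C[...,2]>80)&(C[...,2]>1.8*C[...,0])&(C[...,2]>1.5*C[...,1])
for b in blobs(m,50):
  print(b); 
  for p in cv2.boxPoints(b[1]): print(onz(f,p+[200,140],17))
E
```

```text
[465.05125252 207.70058901  51.        ]
[465.1152824  208.62934255  51.        ]
[465.95181409 207.63632841  51.        ]
(1605.0, ((60.5, 39.5), (41.0, 41.0), 0.0))
[442.74191072 191.10376263  17.        ]
[446.32535721 233.05577693  17.        ]
[486.72222331 230.17044684  17.        ]
[484.48179316 188.12619567  17.        ]
```

View pics/c2.png

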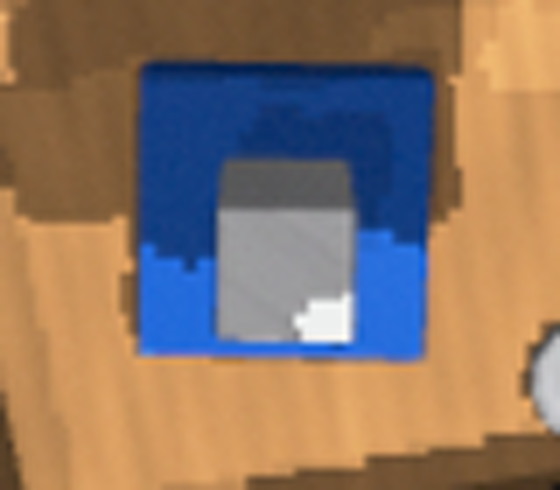

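The wrist crop shows the post centred at (260,189) and square to the image. That puts it at about (464.5, 209.5), which agrees with the top view, so I descend.

```bash
python3 -m pendant '[[[0.02,0.06,0.5],0,0],[[0,0,0.5],0,0],[[0,0,0.5],0,0],[[0,0,0.5],0,0],[[0,0,0.5],0,0],[[0,0,0.4],0,0],[[0,0,0.3],0,0],[[0,0,0.25],0,0],[[0,0,0],0,0],[[0,0,0],0,0]]' && python3 d.py 464.5 209.3 28 && python3 -m pendant '[[[0,0,0],0,-1],[[0,0,0],0,-1],[[0,0,0],0,-1],[[0,0,0],0,-1],[[0,0,0],0,-1],[[0,0,0],0,-1]]' 25; python3 d.py 464.5 209.3 28
```

```text
t: 4.8
eef_pos: [465.7, 208.7, 29.1]
tcp_rot: [3.141, -0.0, 1.499]
force: [0.1, -0.1, -0.3]
opening: 0.5
t 4.8 pos [465.7 208.7  29.1] rpy [ 3.141 -0.     1.499] F [ 0.1 -0.1 -0.3] op 0.5
units [ 0.014 -0.031  0.027]
t: 5.55
eef_pos: [465.3, 208.6, 28.8]
tcp_rot: [3.141, -0.0, 1.499]
force: [-0.6, 0.5, 3.2]
opening: 0.194
t 5.55 pos [465.3 208.6  28.8] rpy [ 3.141 -0.     1.499] F [-0.6  0.5  3.2] op 0.194
units [ 0.017 -0.021  0.019]
```

The opening is 17.9 mm, which matches the 18 mm post. Lifting and moving over the tray.

```bash
python3 -m pendant '[[[0,0,-0.3],0,-1],[[0,0,-0.5],0,-1],[[0,0,-0.6],0,-1],[[0,0,-0.6],0,-1],[[0,0,-0.2],0,-1],[[0,0,0],0,-1]]' 25; python3 d.py 572 5 110
python3 - <<'E'
from h import *
f=manip.grab_frame("wrist"); cv2.imwrite("pics/e.png",f["color"][:,:,::-1])
E
```

```text
t: 6.3
eef_pos: [465.4, 208.6, 116.9]
tcp_rot: [3.141, -0.0, 1.499]
force: [-0.1, -0.7, -1.2]
opening: 0.192
t 6.3 pos [465.4 208.6 116.9] rpy [ 3.141 -0.     1.499] F [-0.1 -0.7 -1.2] op 0.192
units [-4.886  3.022  0.173]
```

View pics/e.png

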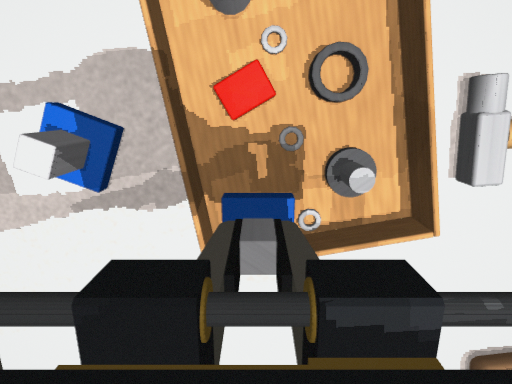

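The adapter's plate, at (258,206), is held between the fingers and square to them, and the washers stay in the crate. Moving to the tray.

```bash
python3 -m pendant '[[[-0.4,0.25,0],0,-1],[[-0.6,0.37,0],0,-1],[[-0.6,0.37,0],0,-1],[[-0.6,0.37,0],0,-1],[[-0.6,0.37,0],0,-1],[[-0.6,0.37,0],0,-1],[[-0.6,0.37,0],0,-1],[[-0.5,0.31,0],0,-1],[[-0.38,0.24,0],0,-1],[[0,0,0],0,-1],[[0,0,0],0,-1]]' 25; python3 d.py 572 5 45
```

```text
t: 7.72
eef_pos: [571.3, 5.8, 116.3]
tcp_rot: [-3.141, -0.0, 1.5]
force: [-0.3, 0.2, -1.7]
opening: 0.198
t 7.725 pos [571.3   5.8 116.3] rpy [-3.141 -0.     1.5  ] F [-0.3  0.2 -1.7] op 0.198
units [-0.019  0.019  1.783]
```

```bash
python3 -m pendant '[[[0,0,0.5],0,-1],[[0,0,0.5],0,-1],[[0,0,0.5],0,-1],[[0,0,0.3],0,-1],[[0,0,0.2],0,-1],[[0,0,0.1],0,-1],[[0,0,0],0,-1],[[0,0,0.05],0,-1],[[0,0,0],0,-1],[[0,0,0],0,-1]]' 25; python3 d.py 572 5 28.3
```

```text
t: 8.98
eef_pos: [571.9, 5.2, 30.8]
tcp_rot: [3.141, 0.0, 1.499]
force: [-1.2, -1.4, -0.6]
opening: 0.195
t 8.975 pos [571.9   5.2  30.8] rpy [3.141 0.    1.499] F [-1.2 -1.4 -0.6] op 0.195
units [-0.005  0.003  0.062]
```

```bash
python3 -m pendant '[[[0,0,0.03],0,-1],[[0,0,0.03],0,-1],[[0,0,0],0,-1],[[0,0,0],0,-1]]' 25; python3 d.py 572 5 28.0
```

```text
t: 9.48
eef_pos: [571.8, 5.2, 28.2]
tcp_rot: [-3.142, -0.0, 1.499]
force: [0.6, 0.2, -1.8]
opening: 0.193
t 9.475 pos [571.8   5.2  28.2] rpy [-3.142 -0.     1.499] F [ 0.6  0.2 -1.8] op 0.193
units [-0.005  0.006  0.005]
```

```bash
python3 -m pendant '[[[0,0,0.01],0,-1],[[0,0,0],0,-0.4],[[0,0,0],0,-0.2],[[0,0,0],0,0],[[0,0,0],0,0],[[0,0,0],0,0],[[0,0,0],0,0],[[0,0,-0.3],0,0],[[0,0,-0.5],0,0],[[0,0,-0.8],0,0],[[0,0,-0.8],0,0],[[0,0,-0.8],0,0],[[0,0,-0.8],0,0],[[0,0,0],0,0]]' 25; python3 d.py 499 -304 180 1.646
python3 - <<'E'
from h import *
import pickle
F={n:manip.grab_frame(n) for n in("wrist","top","scene")}
pickle.dump(F,open("G.pkl","wb"))
for n in F: cv2.imwrite(f"pics/g_{n}.png",F[n]["color"][:,:,::-1])
E
```

```text
t: 11.22
eef_pos: [574.1, 4.8, 192.5]
tcp_rot: [3.133, 0.001, 1.499]
force: [0.0, -0.1, -0.7]
opening: 0.5
t 11.225 pos [574.1   4.8 192.5] rpy [3.133e+00 1.000e-03 1.499e+00] F [ 0.  -0.1 -0.7] op 0.5
units [-7.834 -1.325  0.311]
turn units -0.9774011884464103
```

View pics/g_wrist.png

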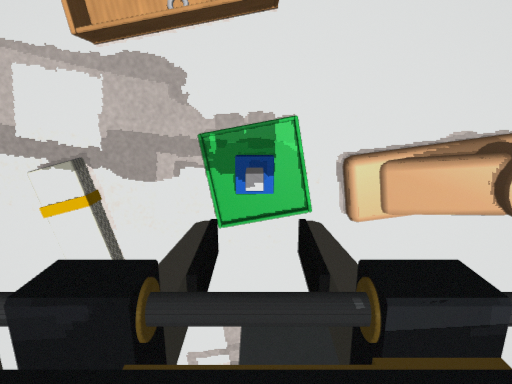

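View pics/g_scene.png

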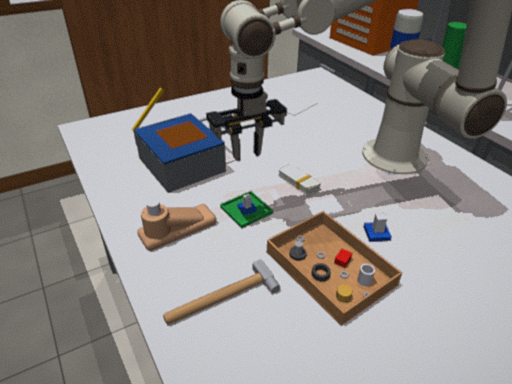

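The wrist view shows the adapter upright near the tray's centre at (255,178), and the bystanders have not moved. Now to the handle.

```bash
python3 -m pendant '[[[0,0,0],-0.98,0],[[-0.5,-0.15,0],0,0],[[-0.75,-0.25,0],0,0],[[-0.75,-0.25,0],0,0],[[-0.75,-0.25,0],0,0],[[-0.75,-0.25,0],0,0],[[-0.75,-0.25,0],0,0],[[-0.75,-0.25,0],0,0],[[-0.75,-0.25,0],0,0],[[-0.75,-0.25,0],0,0],[[-0.75,-0.25,0],0,0],[[-0.31,-0.05,0],0,0],[[0,0,0],0,0],[[0,0,0],0,0]]'; python3 d.py 499 -304 94 1.646
python3 - <<'E'
from h import *
import pickle
f=manip.grab_frame("wrist")
pickle.dump(f,open("W2.pkl","wb")); print(proj(f,[[495.6,-249.4,106],[503,-359.7,106],[499,-304,106]]))
cv2.imwrite("pics/k.png",f["color"][:,:,::-1])
E
```

```text
t: 13.12
eef_pos: [496.9, -302.8, 187.5]
tcp_rot: [-3.141, -0.001, 1.646]
force: [0.2, 0.9, 0.8]
opening: 0.499
t 13.125 pos [ 496.9 -302.8  187.5] rpy [-3.141e+00 -1.000e-03  1.646e+00] F [0.2 0.9 0.8] op 0.499
units [-0.035  0.05   2.338]
turn units 0.0030162675297784602
[[260.99268948 132.73733195]
 [259.72615049 265.81684381]
 [260.00346719 202.1685638 ]]
```

View pics/k.png

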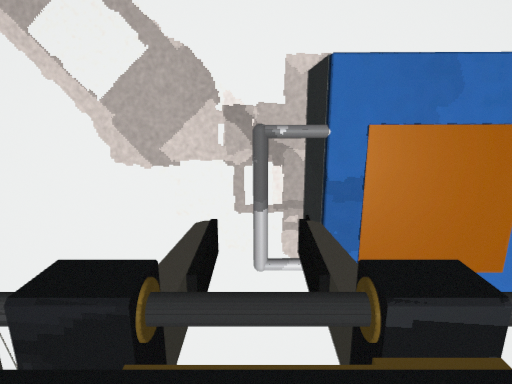

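The bar runs from (260,131) to (261,266), within 2 px of the prediction. Narrowing the opening and descending.

```bash
python3 -m pendant '[[[-0.03,0.05,0.3],0,-0.25],[[0,0,0.4],0,-0.25],[[0,0,0.4],0,-0.25],[[0,0,0.4],0,-0.25],[[0,0,0.4],0,-0.25],[[0,0,0.25],0,-0.25],[[0,0,0.14],0,-0.25],[[0,0,0.05],0,-0.25],[[0,0,0],0,-0.25],[[0,0,0],0,-0.25]]'; python3 d.py 499 -304 94 1.646
```

```text
t: 14.42
eef_pos: [499.2, -305.0, 94.8]
tcp_rot: [3.141, 0.001, 1.646]
force: [-0.2, 0.1, 0.3]
opening: 0.376
t 14.425 pos [ 499.2 -305.    94.8] rpy [3.141e+00 1.000e-03 1.646e+00] F [-0.2  0.1  0.3] op 0.376
units [ 0.026 -0.004  0.02 ]
turn units 0.0019436410678252969
```

```bash
python3 -m pendant '[[[0,0,0],0,-1],[[0,0,0],0,-1],[[0,0,0],0,-1],[[0,0,0],0,-1],[[0,0,0],0,-1],[[0,0,0],0,-1]]' 20; python3 d.py 499 -304 94 1.646
python3 - <<'E'
import numpy as np
p=0
for k in range(1,17):
    a=k*np.pi/4/16; q=np.array([250*(1-np.cos(a)),250*np.sin(a)])
    print(k,((q-p)/40).round(3),(q/40).round(3)); p=q
E
```

```text
t: 15.18
eef_pos: [499.0, -304.8, 94.3]
tcp_rot: [3.141, 0.0, 1.646]
force: [-0.1, 1.0, 0.3]
opening: 0.124
t 15.175 pos [ 499.  -304.8   94.3] rpy [3.141 0.    1.646] F [-0.1  1.   0.3] op 0.124
units [0.021 0.001 0.008]
turn units 0.002381022165950005
1 [0.008 0.307] [0.008 0.307]
2 [0.023 0.306] [0.03  0.613]
3 [0.038 0.304] [0.068 0.917]
4 [0.052 0.302] [0.12  1.219]
5 [0.067 0.299] [0.187 1.519]
6 [0.082 0.296] [0.269 1.814]
7 [0.096 0.291] [0.365 2.106]
8 [0.11  0.286] [0.476 2.392]
9 [0.124 0.28 ] [0.6   2.672]
10 [0.138 0.274] [0.738 2.946]
11 [0.151 0.267] [0.889 3.213]
12 [0.164 0.259] [1.053 3.472]
13 [0.177 0.251] [1.23  3.723]
14 [0.189 0.242] [1.419 3.965]
15 [0.2   0.232] [1.619 4.197]
16 [0.212 0.222] [1.831 4.419]
```

The opening of 11.4 mm shows the bar is in the fingers. First half of the arc:

```bash
python3 -m pendant '[[[0,0.01,-0.31],0,-1],[[0,0.02,-0.31],0,-1],[[0,0.04,-0.3],0,-1],[[0,0.05,-0.3],0,-1],[[0,0.07,-0.3],0,-1],[[0,0.08,-0.3],0,-1],[[0,0.1,-0.29],0,-1],[[0,0.11,-0.28],0,-1],[[0,0,0],0,-1],[[0,0,0],0,-1]]' 20; python3 d.py 572 -299 271
python3 - <<'E'
from h import *
f=manip.grab_frame("scene"); cv2.imwrite("pics/m.png",cv2.resize(f["color"][40:200,80:320],None,fx=3,fy=3)[:,:,::-1])
E
```

```text
t: 16.42
eef_pos: [520.3, -303.0, 190.2]
tcp_rot: [3.136, 0.001, 1.647]
force: [11.8, -1.8, -8.8]
opening: 0.12
t 16.425 pos [ 520.3 -303.   190.2] rpy [3.136e+00 1.000e-03 1.647e+00] F [11.8 -1.8 -8.8] op 0.12
units [ 1.000e-03  1.308e+00 -2.014e+00]
```

View pics/m.png

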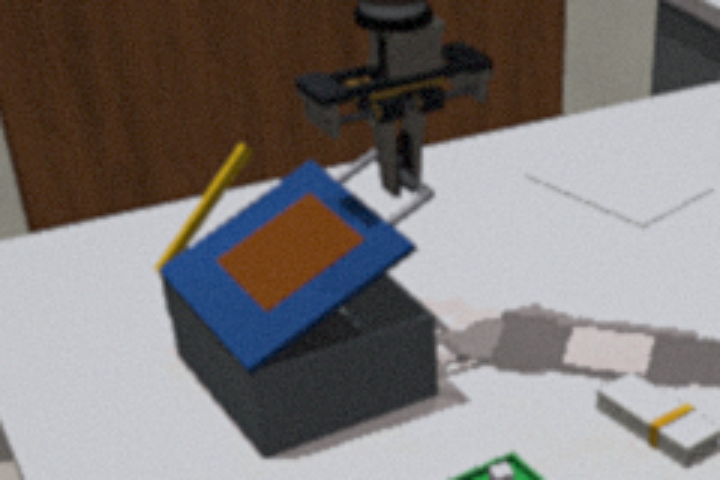

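The lid is up about 22° and the bar is still held. There is a 12 N pull towards the hinge, so I move slightly more that way in the second half.

```bash
python3 -m pendant '[[[0,0.15,-0.28],0,-1],[[0,0.16,-0.27],0,-1],[[0,0.17,-0.27],0,-1],[[0,0.18,-0.26],0,-1],[[0,0.18,-0.25],0,-1],[[0,0.19,-0.24],0,-1],[[0,0.2,-0.23],0,-1],[[0,0.21,-0.22],0,-1],[[0,0,0],0,-1],[[0,0,0],0,-1],[[0,0,0],0,-1]]' 20; python3 d.py 572 -299 271
python3 - <<'E'
from h import *
import pickle
F={n:manip.grab_frame(n) for n in("wrist","top","scene")}
pickle.dump(F,open("H.pkl","wb"))
f=F["scene"]
cv2.imwrite("pics/n.png",cv2.resize(f["color"][40:200,80:320],None,fx=3,fy=3)[:,:,::-1])
f=F["top"]
cv2.imwrite("pics/n2.png",cv2.resize(f["color"][80:240,230:470],None,fx=3,fy=3)[:,:,::-1])
E
```

```text
t: 17.85
eef_pos: [574.9, -298.8, 270.7]
tcp_rot: [-3.14, -0.001, 1.646]
force: [-4.8, 1.9, 1.9]
opening: 0.122
t 17.85 pos [ 574.9 -298.8  270.7] rpy [-3.140e+00 -1.000e-03  1.646e+00] F [-4.8  1.9  1.9] op 0.122
units [-0.    -0.072 -0.009]
```

View pics/n.png

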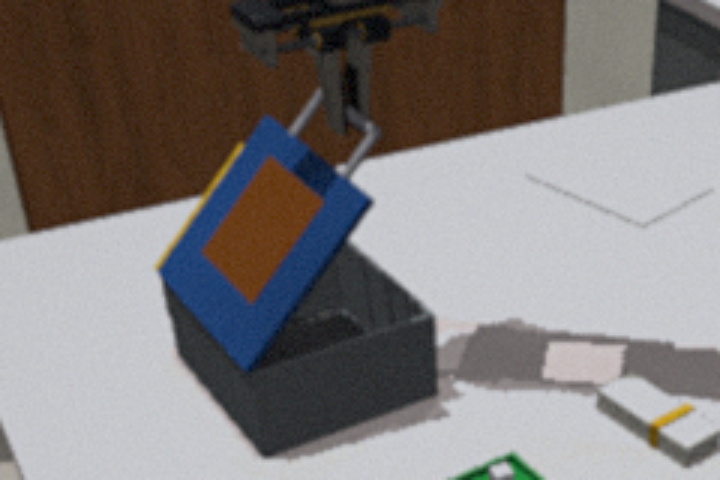

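View pics/n2.png

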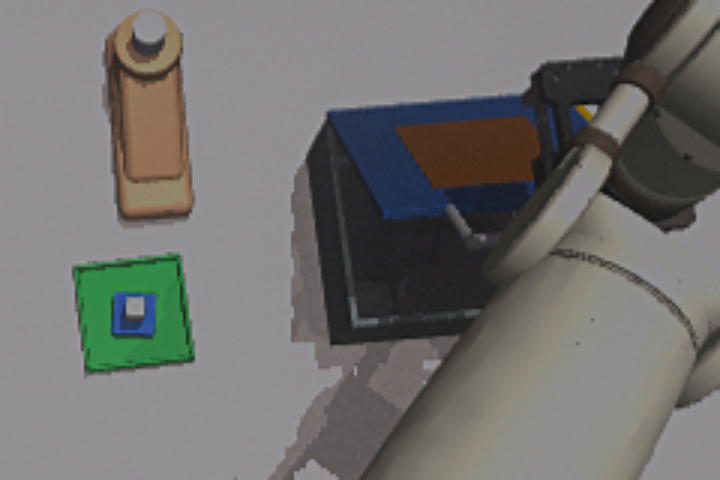

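The lid edge looks parallel to the yellow arm, which runs from (162,268) to (242,146) in the crop; the lid's near edge runs from (248,368) to (372,203). Now the same check in numbers.

```bash
python3 - <<'E'
from h import *
import pickle
np.set_printoptions(precision=1,suppress=True)
f=pickle.load(open("H.pkl","rb"))["scene"]
o=lambda x,y:((x+.5)/3-.5+80,(y+.5)/3-.5+40)
yaw=0.077; ex=np.array([np.cos(yaw),np.sin(yaw),0]); ey=np.array([-np.sin(yaw),np.cos(yaw),0])
hin=np.array([747.3,-285.9,106.])   # mid of lid back corners
def onplane(p,off):
    c,d=ray(f,p); P=c+d*((hin+off*ey-c)@ey)/(d@ey); return P,np.array([-(P-hin)@ex,P[2]-106])
for nm,a,b,off in [("lid +y edge",(248,368),(372,203),110),("lid -y edge",(162,272),(266,116),-110),("arm",(162,268),(242,146),-118)]:
    A=onplane(o(*a),off)[1];B=onplane(o(*b),off)[1]; v=B-A; print(nm,A,B,np.linalg.norm(v),np.degrees(np.arctan2(v[1],v[0])))
s=manip.sense(); print(s["force"],s["eef_pos"],s["qvel"].round(4))
g=s["eef_pos"]+[0,0,11]; r=g-hin; print("bar from hinge",-(r@ex),r[2],np.degrees(np.arctan2(r[2],-(r@ex))))
E
```

```text
lid +y edge [-2.3  4.7] [137.5 136.1] 191.90873662611853 43.20758601629122
lid -y edge [-0.4 -0.4] [134.8 140.9] 195.5672190548962 46.27331286807548
arm [ 2.7 -0.4] [107.9 111.4] 153.51602566217656 46.73803913808591
[-4.2  1.8  2.5] [ 574.8 -298.8  270.6] [-0.  0.  0.  0. -0. -0.]
bar from hinge 172.94238487066508 175.5945510699558 45.43597960864486
```

Every estimate lies between 43° and 46.3°, against about 46.7° measured for the arm. I hold still, then check that it stays steady.

```bash
python3 -m pendant '[[[0,0,0],0,-1],[[0,0,0],0,-1],[[0,0,0],0,-1],[[0,0,0],0,-1],[[0,0,0],0,-1],[[0,0,0],0,-1],[[0,0,0],0,-1],[[0,0,0],0,-1]]' 20; python3 - <<'E'
from h import *
f=manip.grab_frame("scene"); cv2.imwrite("pics/z.png",cv2.resize(f["color"][60:330,100:420],None,fx=2,fy=2)[:,:,::-1])
print(manip.sense()["eef_pos"])
E
```

```text
t: 19.0
eef_pos: [574.8, -298.8, 270.6]
tcp_rot: [-3.14, -0.001, 1.646]
force: [-4.5, 1.6, 1.3]
opening: 0.124
[ 574.82478898 -298.77489498  270.6338314 ]
```

View pics/z.png

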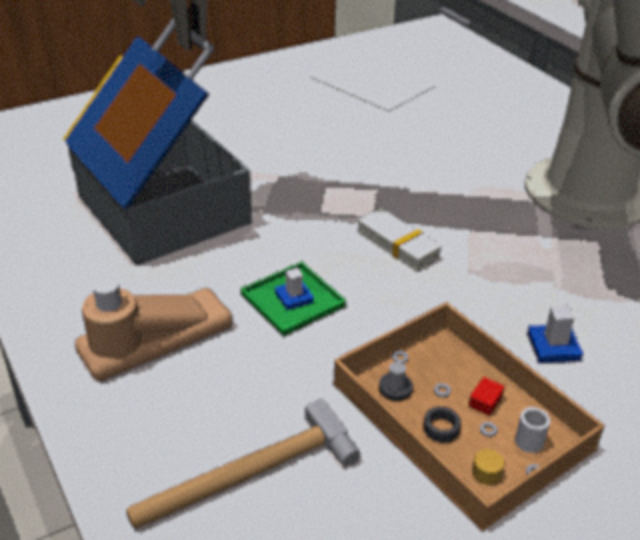

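The adapter stands in the tray at (294,290). The five fittings and four washers are in the crate, the bystanders are in place, and the lid is steady in line with the arm. Handing in.

```bash
python3 -c "
from bench import manip
print(manip.job_done())"
```

```text
the job is handed in; nothing more can be done
None
```

I handed the job in at about 19 s; it reports no verdict. The blue adapter from the crate stands post up near the centre of the green tray, released. The gripper is holding the curing box's lid open by its bar handle.

- **Lid angle:** the gripper position gives 45.4°, and the two lid edges in the scene image give 43.2° and 46.3°. All are within 40–50°. The yellow arm itself measured 46.7° by the same method, so the image figures are only good to about 2°.
- **Steadiness:** over the last second before hand-in the gripper did not move measurably. The grip was set to 20 N, and the opening (about 11.4 mm) fits the 12 mm bar.
- **Rest of the scene:** the last picture shows all five other fittings and four washers in the crate. The hammer, foot and splints look unmoved by eye; I did not measure them.
- **Mid-lift:** at about 22° the lid pulled about 12 N towards the hinge, so I adjusted the second half of the lift. The force on the tool at the end was about 5 N.

No check failed.

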